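Shut a vacuum port cover and tighten its wing screws in cross order

TASK

Push the hinged cover of the sloping vacuum port fully shut, then tighten its four wing screws clockwise, one after another in cross order: begin with any one, next the one diagonally opposite, then the remaining two. Turn each screw until its wings lie in line with the small ribs beside it, so that the gasket is pressed evenly, and not on past them. Leave the things standing round the housing where they are.

Things in the scene. Friction and masses are not known exactly. Their poses are not given: they have to be found in the camera images.
- housing: Fixed grey vacuum housing, a wedge 210 mm wide (y) and 190 mm deep (x) on the table. Origin: centre of its underside; x points from its low front to its high back, y to the left, z up. Its top face slopes 30 degrees, rising towards +x.
- port_face (a point): Middle of the sloping face, 85 mm straight above the housing's origin. SLOPE FRAME used below: this point as origin, x up the slope = (cos30, 0, sin30) in housing axes, y = housing y, z = outward normal = (-sin30, 0, cos30).
- gauge (a point): Centre of the round pressure gauge (50 mm across), fixed on a stem behind the top edge, on the centre line 106 mm behind the housing's origin; it reaches 206 mm high. An obstacle only. On the housing's left side a hose barb sticks out 30 mm, 50 mm above the table.
- cover (a joint): Aluminium cover plate, 150 mm along the slope, 196 wide, 7 thick, hinged at its upper edge. Rad: 0 = fully shut (firm stop), grows as the free lower edge lifts; starts 0.45 to 0.95. Stiff hinge, 0.4 N m friction, stays where left; a few N on the thumb bar move it. Shut, its upper surface is at slope z = 11 mm. In its middle a flat sight-glass flange, 52 mm across, 4 mm high.
- cover_hinge (a point): Middle of the cover's hinge axis, at slope-frame (75, 0, 4) mm; the axis runs along housing y.
- thumb_bar (a point): Middle of the top of the black thumb bar near the cover's free lower edge: 36 mm wide (y), 20 mm along the slope, top 14 mm above the plate; 137 mm from the hinge along the plate and 21 mm above the hinge axis square to it. Moves with the cover. Push here to shut it.
- screw_upper_left_wing (a point): Centre of the wings of the upper left wing screw (left as seen from the robot; upper = nearer the hinge). Cover shut: at slope-frame (50, 70, 33) mm. Steel wings 34 mm long, 8 thick, 22 high, standing 11 to 33 mm above the cover's surface; it turns about the cover's normal and does not rise or sink.
- screw_upper_left (a joint): Turn of the upper left screw, rad, growing clockwise seen from outside. 0 = tight: wings along the housing's y (parallel to the hinge), in line with the two small ribs on the cover beside it (2.5 mm high, 18 to 27 mm from its axis). Starts loose at -1.3 to -0.75. Friction 0.1 N m, stays where left. It can go past the ribs to a stop at 0.45, but must not.
- screw_upper_right_wing (a point): Centre of the wings of the upper right wing screw (left as seen from the robot; upper = nearer the hinge). Cover shut: at slope-frame (50, -70, 33) mm. Steel wings 34 mm long, 8 thick, 22 high, standing 11 to 33 mm above the cover's surface; it turns about the cover's normal and does not rise or sink.
- screw_upper_right (a joint): Turn of the upper right screw, rad, growing clockwise seen from outside. 0 = tight: wings along the housing's y (parallel to the hinge), in line with the two small ribs on the cover beside it (2.5 mm high, 18 to 27 mm from its axis). Starts loose at -1.3 to -0.75. Friction 0.1 N m, stays where left. It can go past the ribs to a stop at 0.45, but must not.
- screw_lower_left_wing (a point): Centre of the wings of the lower left wing screw (left as seen from the robot; upper = nearer the hinge). Cover shut: at slope-frame (-50, 70, 33) mm. Steel wings 34 mm long, 8 thick, 22 high, standing 11 to 33 mm above the cover's surface; it turns about the cover's normal and does not rise or sink.
- screw_lower_left (a joint): Turn of the lower left screw, rad, growing clockwise seen from outside. 0 = tight: wings along the housing's y (parallel to the hinge), in line with the two small ribs on the cover beside it (2.5 mm high, 18 to 27 mm from its axis). Starts loose at -1.3 to -0.75. Friction 0.1 N m, stays where left. It can go past the ribs to a stop at 0.45, but must not.
- screw_lower_right_wing (a point): Centre of the wings of the lower right wing screw (left as seen from the robot; upper = nearer the hinge). Cover shut: at slope-frame (-50, -70, 33) mm. Steel wings 34 mm long, 8 thick, 22 high, standing 11 to 33 mm above the cover's surface; it turns about the cover's normal and does not rise or sink.
- screw_lower_right (a joint): Turn of the lower right screw, rad, growing clockwise seen from outside. 0 = tight: wings along the housing's y (parallel to the hinge), in line with the two small ribs on the cover beside it (2.5 mm high, 18 to 27 mm from its axis). Starts loose at -1.3 to -0.75. Friction 0.1 N m, stays where left. It can go past the ribs to a stop at 0.45, but must not.
- squeeze_bottle: Bystander, loose, to be left alone: tall flat squeeze bottle, 43x64x187 mm; origin at the centre of its underside, z up.
- dropper_c: Bystander, loose, to be left alone: amber dropper bottle, 32x31x86 mm; origin at the centre of its underside, z up.
- vial_1: Bystander, loose, to be left alone: small white vial, 21x21x45 mm; origin at the centre of its underside, z up.
- petri_a: Bystander, loose, to be left alone: petri dish, 62x62x14 mm; origin at the centre of its underside, z up.
- timer: Bystander, loose, to be left alone: white kitchen-type timer, 61x61x21 mm; origin at the centre of its underside, z up.
- gauze_box: Bystander, loose, to be left alone: gauze carton, 62x98x46 mm; origin at the centre of its underside, z up.
- forceps: Bystander, loose, to be left alone: steel forceps lying flat, 13x125x10 mm; origin at the centre of its underside, z up.

How it is judged:
On the way, in this order (a step that is already met when the one before it is completed fails the run):
1. the cover is shut, all four screws still loose (value of joint cover below 0.03 rad and value of joint each of screw_upper_left, screw_upper_right, screw_lower_left, screw_lower_right below -0.5 rad), for 0.2 s.
2. one screw is tight, the other three still loose (value of joint cover below 0.03 rad and ((value of joint screw_upper_left above -0.17 rad and value of joint each of screw_upper_right, screw_lower_left, screw_lower_right below -0.5 rad) or (value of joint each of screw_upper_left, screw_lower_left, screw_lower_right below -0.5 rad and value of joint screw_upper_right above -0.17 rad) or (value of joint each of screw_upper_left, screw_upper_right, screw_lower_right below -0.5 rad and value of joint screw_lower_left above -0.17 rad) or (value of joint each of screw_upper_left, screw_upper_right, screw_lower_left below -0.5 rad and value of joint screw_lower_right above -0.17 rad))), for 0.2 s.
3. two diagonally opposite screws are tight, the other two still loose (value of joint cover below 0.03 rad and ((value of joint each of screw_upper_left, screw_lower_right above -0.17 rad and value of joint each of screw_upper_right, screw_lower_left below -0.5 rad) or (value of joint each of screw_upper_left, screw_lower_right below -0.5 rad and value of joint each of screw_upper_right, screw_lower_left above -0.17 rad))), for 0.2 s.
4. three screws are tight, the last still loose (value of joint cover below 0.03 rad and ((value of joint screw_upper_left below -0.5 rad and value of joint each of screw_upper_right, screw_lower_left, screw_lower_right above -0.17 rad) or (value of joint each of screw_upper_left, screw_lower_left, screw_lower_right above -0.17 rad and value of joint screw_upper_right below -0.5 rad) or (value of joint each of screw_upper_left, screw_upper_right, screw_lower_right above -0.17 rad and value of joint screw_lower_left below -0.5 rad) or (value of joint each of screw_upper_left, screw_upper_right, screw_lower_left above -0.17 rad and value of joint screw_lower_right below -0.5 rad))), for 0.2 s.
5. all four screws are tight (value of joint cover below 0.03 rad and value of joint each of screw_upper_left, screw_upper_right, screw_lower_left, screw_lower_right above -0.17 rad), for 0.2 s.
At the end, for the whole second after the job is handed in: The cover is shut (within 0.03 rad) and all four wing screws stand at rest with their wings within 0.17 rad (10 degrees) of the line of their ribs (all of step 5 and value of joint each of screw_upper_left, screw_upper_right, screw_lower_left, screw_lower_right below 0.17 rad and velocity of joint each of screw_upper_left, screw_upper_right, screw_lower_left, screw_lower_right below 0.05 rad/s); the robot touches nothing.
It fails at once if a screw is turned more than 0.25 rad past its ribs (value of joint any of screw_upper_left, screw_upper_right, screw_lower_left, screw_lower_right above 0.25 rad).
It fails at once if a thing standing round the housing is shifted more than 25 mm (distance of any of squeeze_bottle, dropper_c, vial_1, petri_a, timer, gauze_box, forceps from where it was at the start of the episode above 0.025 m).
It fails at once if two neighbouring screws are tightened while both others are loose ((value of joint each of screw_upper_left, screw_upper_right above -0.17 rad and value of joint each of screw_lower_left, screw_lower_right below -0.5 rad) or (value of joint each of screw_upper_left, screw_upper_right below -0.5 rad and value of joint each of screw_lower_left, screw_lower_right above -0.17 rad) or (value of joint each of screw_upper_left, screw_lower_left above -0.17 rad and value of joint each of screw_upper_right, screw_lower_right below -0.5 rad) or (value of joint each of screw_upper_left, screw_lower_left below -0.5 rad and value of joint each of screw_upper_right, screw_lower_right above -0.17 rad)).
It also fails if it takes over 64 s, if anything falls off the work surface, if the arm or the gripper's body presses on something with over 40 N, if the wrist force passes 120 N, or if a joint passes its speed limit or range.

ROBOT

A 7-joint arm with a two-finger parallel gripper is mounted at the origin on a cart in front of the work surface, level with it; the furniture and walls round the work are solid. World frame = base frame: x ahead of the robot, y to its left, z up, the work surface at z = 0. Lengths are in m, angles in rad, forces in N, time in s.
With the tool pointing down it reaches from about 0.425 to 0.875 m from the base axis. Payload 8.4 kg.
Tool frame: the origin (TCP) lies at the very end of the fingers, on their centre line; the grasp point (between the pads) lies 19 mm behind it; z points along the fingers, y is the line along which they close (so a half turn about z gives the same grasp; the last joint's range is limited). The gripper opens to 87 mm and grips with 3 to 60 N. Pads are 19 mm wide; open, the fingers measure 117 mm over their backs; the gripper's body (75 mm by 190 mm) begins 51 mm behind the grasp point.
Start: joints at [-1.34, 0.333, 0.04, 1.465, -0.013, 1.343, -0.059], TCP at [0.211, 0.615, 0.223] pointing down, gripper open.
Joint ranges: [-2.58, 2.58], [-0.38, 2.09], [-1.3, 1.39], [0.25, 2.4], [-1.5, 4.64], [0.08, 2.09], [-2.65, 2.65]. Speed limits (rad/s): [2.22, 2.22, 2.79, 2.79, 3.14, 3.14, 3.14].

INTERFACE

Orientations are given as a rotation vector (axis times angle).
In Python, from rig import manip gives the robot as it stands. Calls block until the motion is done:
- manip.move_to(position, orientation): joint-space move of the TCP to a pose.
- manip.servo_line(position, attitude=None, vel=0.15): straight line of the TCP; attitude=None keeps the orientation; vel is the mean speed in m/s.
- manip.set_joints(angles): joint-space move.
- manip.set_gripper(opening, effort=None): finger opening in m; effort is the grip in N (None keeps the last); returns when the fingers have stopped.
- manip.sleep(seconds).
- manip.ik(position, orientation): joint angles nearest the present ones, or None.
- manip.read_camera(name): name is "side" or "top"; returns a dict with "image" (400x640x3 uint8, red, green, blue), "fovy" (degrees; the focal length in pixels is half the picture's height over the tangent of half this angle, whatever the lens; pixels are square), "cx", "cy" (the principal point, pixels), "rvec" (rotation vector, rad) and "tvec" (3), from world to camera coordinates, as OpenCV has them. Camera axes: x right, y down, z forward; pixel columns grow to the right and rows downward; lengths in m; the calibration is good to about 2 mm. A picture is of the moment at which its call begins. There is no depth.
A pose or a line that the arm cannot do raises manip.Unreachable and nothing moves.
- manip.close_job(): hands the job in; it is judged then, once.
Trained networks look in the newest picture that a camera, given by its name, has taken for a name from the list of things; names that differ only in an ending like _2 or _b are one class to them, and where a whole thing is asked for, a point or a joint stands for the part that bears it (a point fixed in the world has none). Each returns a list of dicts, best first, with "conf" (0 to 1); they miss things now and then, are a little off and sometimes report something else, mostly with a low value. They report only what shows in the picture. A call takes as long as a camera call.
- manip.search_frame(label, camera): "centre" ([x, y, z] in m, in world coordinates, good to about 4 mm: the middle of the surface that is visible of it).
- manip.place_of(label, camera): "centre" ([x, y, z] in m, in world coordinates, good to about 4 mm: a listed point, or the origin of a listed thing).
Readings, each from a call of its own:
- manip.current_clock(): time.
- manip.current_joint_pos(): joint angles.
- manip.current_joint_vel(): joint speeds.
- manip.current_effort(): joint torques, N m.
- manip.current_position(): TCP position.
- manip.current_ee_rot(): TCP orientation.
- manip.current_wrist_force(): force on the tool from outside, world axes, zero at the start.
- manip.current_wrist_torque(): the same for the moment, N m.
- manip.current_gripper_width(): finger opening in m.
- manip.current_gripper_force(): force on a finger pad.
Only numpy, scipy, OpenCV 4.12 (cv2) and the standard library are available. Lean on these libraries where they do the work, as an engineer would, in place of code of your own. Each camera call takes 0.05 s, during which the arm holds its last target. There are 200 camera calls.

## Working session

There is one attempt and no reset: what is moved stays moved. The work goes in short steps, each a Python script; the robot and the scene stay as the last script left them, time stands still between calls to the robot, and variables do not carry over. Pictures are saved under pics/ and viewed, at most 10 in all, crops included, and the job is handed in when it is done.

```bash
ls; mkdir -p pics; python3 - <<'E'
from rig import manip
import cv2
for c in("side","top"):
    r=manip.read_camera(c); cv2.imwrite(f"pics/{c}0.png",cv2.cvtColor(r["image"],cv2.COLOR_RGB2BGR))
    print(c,r["fovy"],r["cx"],r["cy"],r["rvec"],r["tvec"])
    for n in["housing","port_face","cover_hinge","gauge","thumb_bar","screw_upper_left_wing","screw_upper_right_wing","screw_lower_left_wing","screw_lower_right_wing","squeeze_bottle","dropper_c","vial_1","petri_a","timer","gauze_box","forceps"]:
        try: print(n,[(d["centre"],round(d["conf"],2)) for d in manip.place_of(n,c)[:2]])
        except Exception as e: print(n,e)
print(manip.current_clock(),manip.current_position(),manip.current_ee_rot())
E
```

```text
pics
side 53.72919196094037 311.97158307662727 197.31858914434616 [ 2.08904652 -0.32026643  0.15324956] [-0.54898135  0.1814163   1.08101319]
housing [([0.6049, -0.1293, 0.0044], 0.93)]
port_face [([0.5987, -0.1274, 0.0832], 0.72), ([0.4565, -0.3778, 0.0001], 0.28)]
cover_hinge [([0.6612, -0.1257, 0.1275], 0.72)]
gauge []
thumb_bar [([0.5342, -0.1264, 0.1762], 0.56)]
screw_upper_left_wing [([0.6446, -0.0591, 0.158], 0.61)]
screw_upper_right_wing [([0.7067, -0.1256, 0.1809], 0.65), ([0.6509, -0.1956, 0.1567], 0.55)]
screw_lower_left_wing [([0.5465, -0.0627, 0.1803], 0.45)]
screw_lower_right_wing [([0.5514, -0.197, 0.1771], 0.52)]
squeeze_bottle [([0.5873, 0.0484, 0.0031], 0.67)]
dropper_c [([0.6294, -0.3153, -0.0041], 0.73)]
vial_1 [([0.4739, -0.0478, -0.0045], 0.43)]
petri_a [([0.461, -0.1303, 0.004], 0.63), ([0.545, -0.0665, 0.1802], 0.29)]
timer [([0.4705, -0.2155, -0.0011], 0.72)]
gauze_box [([0.446, 0.3467, 0.0004], 0.8)]
forceps []
top 56.514976814180706 318.4898980656475 196.74511517675143 [ 2.13378978 -2.15543288  0.12629954] [-0.01129601  0.57516576  1.32749485]
housing [([0.
[... 252 characters left out ...]
w_upper_left_wing [([0.5462, -0.0635, 0.1793], 0.72), ([0.6427, -0.0582, 0.1552], 0.61)]
screw_upper_right_wing [([0.6495, -0.1979, 0.1586], 0.4)]
screw_lower_left_wing [([0.5486, -0.0619, 0.1783], 0.46)]
screw_lower_right_wing [([0.5517, -0.2034, 0.1782], 0.58), ([0.6483, -0.1988, 0.16], 0.58)]
squeeze_bottle [([0.5826, 0.0553, -0.0035], 0.57)]
dropper_c [([0.6281, -0.3092, -0.0016], 0.49)]
vial_1 [([0.4738, -0.0476, 0.0013], 0.39)]
petri_a [([0.4646, -0.1284, -0.0038], 0.68), ([0.4395, 0.3497, -0.0012], 0.65)]
timer []
gauze_box [([0.4418, 0.3481, 0.0], 0.95)]
forceps [([0.5995, -0.1282, 0.0012], 0.2)]
1.7 [0.21047769 0.61494519 0.22253262] [-5.15745463e-01 -3.09891839e+00  1.04044179e-04]
```

View pics/side0.png

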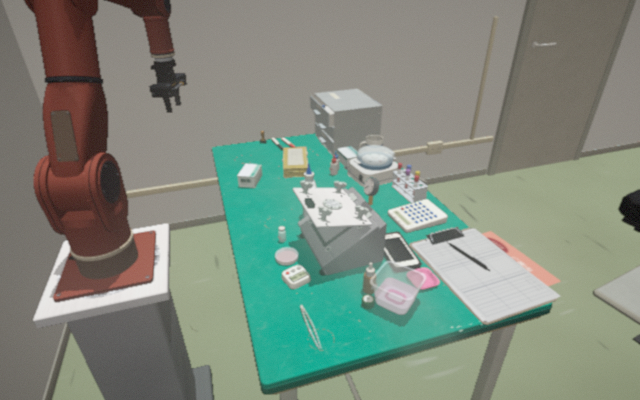

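View pics/top0.png

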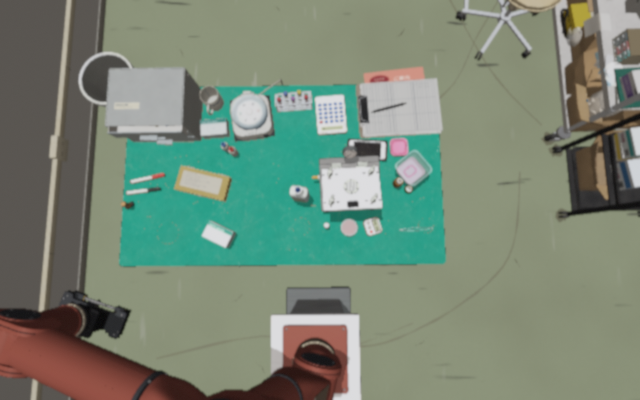

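The cover is open, with the thumb bar at about (352,204) in the top view. The bottle is left of the housing at (298,192), and the vial, petri dish and timer are in front at y≈227. I'll fit the housing pose and cover angle from the detections and check reach.

```bash
cat > h.py <<'E'
from rig import manip
import numpy as np, cv2, json
from scipy.optimize import least_squares
from scipy.spatial.transform import Rotation as Rn
S=Rn.from_euler('y',-30,degrees=True).as_matrix()  # slope->housing
SC={"upper_left":(50,70),"upper_right":(50,-70),"lower_left":(-50,70),"lower_right":(-50,-70)}
def hinge_rot(p,a):   # slope-frame point (mm, cover shut) -> opened by a
    d=np.array(p,float)-[75,0,4]; c,s=np.cos(a),np.sin(a)
    return np.array([75+d[0]*c+d[2]*s, d[1], 4-d[0]*s+d[2]*c])
def Rz(y): return Rn.from_euler('z',y).as_matrix()
def world(pose,ps):   # slope mm -> world m
    return np.array([pose[0],pose[1],0])+Rz(pose[2])@(S@np.array(ps)/1000+[0,0,.085])
def model(q):
    m={"housing":np.array([q[0],q[1],0]),"cover_hinge":world(q,(75,0,4)),"port_face":world(q,(0,0,0)),
       "thumb_bar":world(q,hinge_rot((-62,0,25),q[3]))}
    for n,(x,y) in SC.items(): m[f"screw_{n}_wing"]=world(q,hinge_rot((x,y,33),q[3]))
    return m
def fit(q0,n=1,tol=.02):
    obs=[]
    for _ in range(n):
        for c in("side","top"):
            manip.read_camera(c)
            for k in model(q0):
                for d in manip.place_of(k,c):
                    obs.append((k,np.array(d["centre"])))
    def near(k,p):   # detections may carry a sibling's label
        m=model(q0); ks=[j for j in m if j.startswith("screw")] if "screw" in k else [k]
        j=min(ks,key=lambda j:np.linalg.norm(m[j]-p)); return j if np.linalg.norm(m[j]-p)<tol else None
    o=[(near(k,p),p) for k,p in obs]; o=[t for t in o if t[0]]
    r=least_squares(lambda q:np.concatenate([(model(q)[k]-p)/.004 for k,p in o]),q0,loss="soft_l1")
    print("fit",r.x.round(4),"n",len(o),"sd",np.sqrt(np.diag(np.linalg.inv(r.jac.T@r.jac))).round(4))
    return r.x
def ori(pose,turn,tilt=np.pi/6):  # rotvec: tool z into slope of given tilt, closing line along slope x turned by screw angle
    B=Rz(pose[2])@Rn.from_euler('y',-tilt).as_matrix()
    y=B@[np.cos(turn),-np.sin(turn),0]; z=-B[:,2]
    return Rn.from_matrix(np.c_[np.cross(y,z),y,z]).as_rotvec()
E
python3 - <<'E'
from h import *
q=fit([.6,-.129,.035,.737],2); json.dump(list(q),open("q.json","w"))
print({k:v.round(4).tolist() for k,v in model(q).items()})
for k in("squeeze_bottle","dropper_c","vial_1"): print(k,[manip.place_of(k,c) for c in("side","top")])
print("clock",manip.current_clock())
for n,(x,y) in SC.items():
    for off in(0,np.pi):
        print(n,off,[(t,z,None if (j:=manip.ik(world(q,(x,y,z)),ori(q,t+off))) is None else np.round(j,2).tolist()) for t in(-1,-.6,0,.1) for z in(24,)])
for off in (np.pi/2,-np.pi/2):
    for a in(q[3],.35,0):
        print(off,a,manip.ik(world(q,hinge_rot((-62,0,28),a)),ori(q,off,max(0,np.pi/6-a))))
print("clock",manip.current_clock())
r=manip.read_camera("side");import cv2
K=np.array([[0,0,r["cx"]],[0,0,r["cy"]],[0,0,1.]]);f=200/np.tan(np.radians(r["fovy"]/2));K[0,0]=K[1,1]=f
cr=r["image"][150:280,260:420]; cv2.imwrite("pics/s1.png",cv2.cvtColor(cv2.resize(cr,None,fx=4.6,fy=4.6,interpolation=cv2.INTER_CUBIC),cv2.COLOR_RGB2BGR))
E
```

```text
fit [ 0.6015 -0.1293  0.0523  0.7236] n 32 sd [0.0009 0.0008 0.0111 0.0102]
{'housing': [0.6015, -0.1293, 0.0], 'cover_hinge': [0.6643, -0.126, 0.126], 'port_face': [0.6015, -0.1293, 0.085], 'thumb_bar': [0.5344, -0.1328, 0.1738], 'screw_upper_left_wing': [0.642, -0.057, 0.1594], 'screw_upper_right_wing': [0.6493, -0.1969, 0.1594], 'screw_lower_left_wing': [0.5441, -0.0622, 0.1792], 'screw_lower_right_wing': [0.5514, -0.202, 0.1792]}
squeeze_bottle [[{'centre': [0.5843, 0.0494, 0.0024], 'conf': 0.56}, {'centre': [0.4446, 0.3479, 0.0019], 'conf': 0.37}], [{'centre': [0.5826, 0.0556, -0.0022], 'conf': 0.67}]]
dropper_c [[{'centre': [0.4703, -0.0479, -0.0021], 'conf': 0.65}, {'centre': [0.6326, -0.314, -0.006], 'conf': 0.51}], [{'centre': [0.6254, -0.3099, -0.0021], 'conf': 0.53}, {'centre': [0.6505, -0.1966, 0.1615], 'conf': 0.51}, {'centre': [0.7076, -0.1247, 0.178], 'conf': 0.5}]]
vial_1 [[{'centre': [0.4724, -0.0452, -0.0014], 'conf': 0.46}], [{'centre': [0.4707, -0.0446, 0.0002], 'conf': 0.57}]]
clock 3.8
upper_left 0 [(-1, 24, [-1.1, 0.07, 1.21, 2.14, -0.3, 0.47, 1.38]), (-0.6, 24
[... 1740 characters left out ...]
1.5707963267948966 0.7236466432054217 [-0.743977    0.25624156  1.06225206  1.80804551 -0.23831818  1.21610188
 -1.13024229]
1.5707963267948966 0.35 [-0.82073142  0.09182896  1.08273927  2.03057423 -0.16914218  0.90825336
 -1.17138486]
1.5707963267948966 0 [-0.9039248  -0.14436837  1.15921902  2.34090581 -0.09620672  0.36264348
 -1.15200287]
-1.5707963267948966 0.7236466432054217 [-0.74649058  0.25743244  1.06578667  1.80811544 -0.23987993  1.21634398
  2.01281321]
-1.5707963267948966 0.35 [-1.000329    0.14881299  1.30412819  2.0336911  -0.25451319  0.91811358
  2.05221549]
-1.5707963267948966 0 [-1.06223545 -0.2643592   1.2780998   2.34263415  0.25281654  0.38097027
  1.68312808]
clock 3.8
```

```bash
python3 - <<'E'
from h import *
q=json.load(open("q.json"))
manip.set_gripper(0.0,20)
p=manip.current_position(); manip.servo_line([p[0],p[1],.36],vel=.3)
def tgt(a,h): return world(q,hinge_rot((-62,0,25+h),a)),ori(q,np.pi/2,max(0,np.pi/6-max(a,0)))
x,o=tgt(q[3],70); x[2]=max(x[2],.30); manip.move_to(x,o)
print(manip.current_position(),x,manip.current_clock())
f0=manip.current_wrist_force()
x,o=tgt(q[3],8); manip.servo_line(x,o,vel=.12)
def show(l): print(l,(manip.current_wrist_force()-f0).round(1),manip.current_position().round(4),manip.current_clock())
show("near")
for a in np.linspace(q[3],.06,7)[1:]:
    manip.servo_line(*tgt(a,0),vel=.1); show(round(a,2))
for a in(.03,0,-.015,-.03):
    manip.servo_line(*tgt(a,0),vel=.04); show(a)
    if np.linalg.norm(manip.current_wrist_force()-f0)>25: break
r=manip.read_camera("side");cr=r["image"][130:280,250:430]; cv2.imwrite("pics/s2.png",cv2.cvtColor(cv2.resize(cr,None,fx=4,fy=4,interpolation=cv2.INTER_CUBIC),cv2.COLOR_RGB2BGR))
E
```

```text
[ 0.5486824  -0.13098931  0.29992134] [ 0.54830757 -0.13205234  0.3       ] 8.875
near [ 0.4 -1.4  0.3] [ 0.5365 -0.1328  0.1823] 10.0167
0.61 [ 0.2 -0.5  0. ] [ 0.5297 -0.133   0.1591] 10.4
0.5 [-1.  -0.1  0.2] [ 0.527  -0.1331  0.1444] 10.7
0.39 [ 0.3 -0.7  0. ] [ 0.5255 -0.1326  0.1295] 11.0
0.28 [ 1.  -0.6  0.4] [ 0.5265 -0.1326  0.1143] 11.3
0.17 [ 0.5 -1.1  1. ] [ 0.5288 -0.1329  0.099 ] 11.6
0.06 [-0.3 -1.2  0.7] [ 0.5327 -0.1328  0.084 ] 11.9
0.03 [ 0.6 -0.2  1. ] [ 0.5347 -0.1328  0.0804] 12.15
0 [-0.7 -1.5  3.1] [ 0.537  -0.1329  0.0772] 12.4
-0.015 [-56.    4.1  77.8] [ 0.5375 -0.1329  0.0761] 12.65
```

View pics/s2.png

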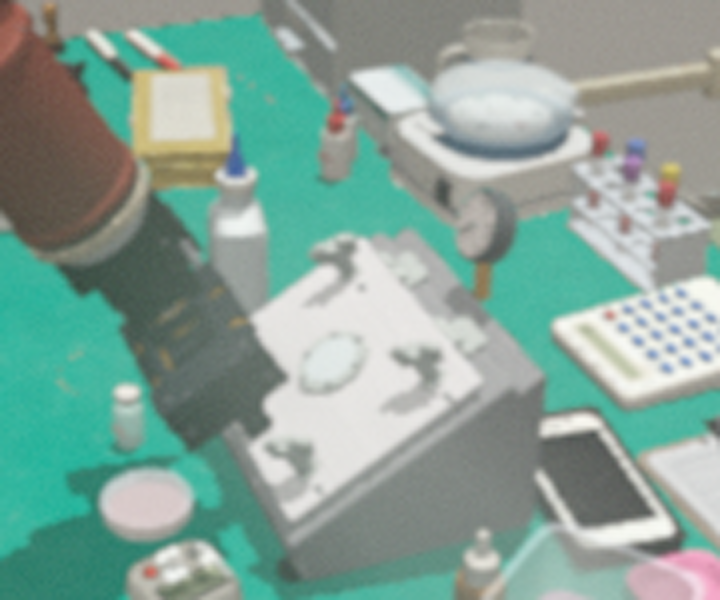

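The cover is shut against its stop. The four wing screws show at roughly (340,255), (415,370), (290,450) and one hidden behind the gripper. I'll retreat, refit with the cover at 0, and do the first screw (lower right).

```bash
cat >> h.py <<'E'
def screw(q,n,start=-.8,end=0.,zt=24,hover=75):
    x,y=SC[n]; P=lambda z:world(q,(x,y,z))
    clk=lambda l:print(n,l,"t",round(manip.current_clock(),2),"w",round(float(manip.current_gripper_width()),4),"F",manip.current_wrist_force().round(1),"T",manip.current_wrist_torque().round(2),"err",(manip.current_position()-P(zt)).round(4))
    manip.set_gripper(.05,25)
    manip.move_to(P(hover),ori(q,start)); clk("hover")
    manip.servo_line(P(zt),ori(q,start),vel=.1); clk("down")
    manip.set_gripper(.0,25); clk("closed")
    if manip.current_gripper_width()<.004: print("MISSED"); return False
    for t in np.linspace(start,end,5)[1:]:
        manip.servo_line(P(zt),ori(q,t),vel=.1); clk(round(t,2))
    manip.set_gripper(.05); clk("open")
    manip.servo_line(P(hover),ori(q,end),vel=.2); clk("up")
    return True
E
python3 - <<'E'
from h import *
q=json.load(open("q.json"))
manip.servo_line(world(q,(-72,0,140)),vel=.25)
q=fit([*q[:3],0.],2,.015); json.dump(list(q),open("q2.json","w")); print(manip.current_clock())
import itertools
for n,(x,y) in SC.items():
    print(n,[manip.ik(world(q,(x,y,z)),ori(q,t)) is not None for t in(-.8,0,.1) for z in(24,75)])
E
```

```text
fit [ 0.6014 -0.129   0.0437 -0.0085] n 31 sd [0.0009 0.0008 0.0124 0.0095]
15.8167
upper_left [True, True, True, True, True, True]
upper_right [True, True, True, True, True, True]
lower_left [True, True, True, True, True, True]
lower_right [True, True, True, True, True, True]
```

```bash
python3 - <<'E'
from h import *
q=[.6014,-.1291,.048,0]; json.dump(q,open("q2.json","w"))
print(screw(q,"lower_right"))
x,y=SC["lower_right"]
r=manip.read_camera("side");cr=r["image"][130:280,250:430]; cv2.imwrite("pics/s3.png",cv2.cvtColor(cv2.resize(cr,None,fx=4,fy=4,interpolation=cv2.INTER_CUBIC),cv2.COLOR_RGB2BGR))
E
```

```text
lower_right hover t 18.87 w 0.0501 F [ 0.4 -0.1 -1. ] T [-0.06  0.59  0.04] err [-0.0254 -0.0012  0.0443]Traceback (most recent call last):
  File "<stdin>", line 3, in <module>
  File "h.py", line 42, in screw
    manip.servo_line(P(zt),ori(q,start),vel=.1); clk("down")
    ~~~~~~~~~~~~~~~~^^^^^^^^^^^^^^^^^^^^^^^^^^^
rig.Unreachable: the arm cannot follow that straight line within its joint ranges
```

```bash
python3 - <<'E'
from h import *
q=json.load(open("q2.json"))
print(manip.current_joint_pos().round(2))
for n in SC:
    x,y=SC[n]
    for off in(0,np.pi):
        print(n,round(off))
        for t,z in((-.8,75),(-.8,50),(-.8,24),(-.4,24),(0,24),(0,75)):
            j=manip.ik(world(q,(x,y,z)),ori(q,t+off)); print("  ",t,z,None if j is None else j.round(2))
E
```

```text
[-0.9  -0.38  1.22  2.25  0.27  0.54  1.03]
upper_left 0
   -0.8 75 [-0.92 -0.16  0.93  2.14  0.16  0.58  0.77]
   -0.8 50 [-1.09 -0.1   1.13  2.15  0.07  0.52  0.86]
   -0.8 24 [-1.23  0.12  1.38  2.14 -0.42  0.49  1.28]
   -0.4 24 [-1.12  0.07  1.23  2.14 -0.31  0.47  0.78]
   0 24 [-1.02  0.06  1.12  2.14 -0.26  0.47  0.34]
   0 75 [-0.83 -0.14  0.85  2.14  0.11  0.57  0.01]
upper_left 3
   -0.8 75 [-0.44 -0.08  0.48  2.13 -0.02  0.56 -2.23]
   -0.8 50 [ 0.01  0.    0.04  2.11 -0.1   0.51 -2.16]
   -0.8 24 [-1.2   0.09  1.33  2.14 -0.37  0.48 -1.91]
   -0.4 24 [-1.2   0.09  1.33  2.14 -0.37  0.48 -2.31]
   0 24 None
   0 75 None
upper_right 0
   -0.8 75 [-0.23  0.04  0.61  2.03 -0.4   0.63  1.49]
   -0.8 50 [-0.23  0.1   0.62  2.03 -0.48  0.6   1.56]
   -0.8 24 [-0.23  0.16  0.62  2.03 -0.57  0.57  1.63]
   -0.4 24 [-0.23  0.16  0.62  2.03 -0.57  0.57  1.23]
   0 24 [-0.23  0.16  0.62  2.03 -0.57  0.57  0.83]
   0 75 [-0.23  0.04  0.61  2.03 -0.4   0.63  0.69]
upper_right 3
   -0.8 75 [-0.85  0.06  1.27  2.05 -0.47  0.65 -1.57]
   -0.8 50 [-0.78  0.21  1.26  2.04 -0.73  0.67 -1.37
[... 865 characters left out ...]
 2.28 -0.83  0.6  -2.26]
lower_right 0
   -0.8 75 [-0.9  -0.38  1.22  2.25  0.27  0.54  1.03]
   -0.8 50 [-1.04 -0.34  1.38  2.25  0.25  0.48  1.06]
   -0.8 24 [ 0.01  0.07  0.42  2.22 -0.62  0.45  1.79]
   -0.4 24 [ 0.01  0.07  0.42  2.22 -0.62  0.45  1.39]
   0 24 [ 0.01  0.07  0.42  2.22 -0.62  0.45  0.99]
   0 75 [-0.76 -0.24  1.14  2.25 -0.03  0.52  0.49]
lower_right 3
   -0.8 75 [-0.9  -0.38  1.22  2.25  0.27  0.54  1.03]
   -0.8 50 [ 0.02  0.    0.42  2.23 -0.52  0.49 -1.45]
   -0.8 24 [-0.76  0.16  1.28  2.25 -0.86  0.54 -1.13]
   -0.4 24 [-0.76  0.16  1.28  2.25 -0.86  0.54 -1.53]
   0 24 [-0.76  0.16  1.28  2.25 -0.86  0.54 -1.93]
   0 75 [ 1.2  -0.   -0.73  2.18 -0.49  0.55 -2.27]
```

```bash
cat > m.py <<'E'
from h import *
q=json.load(open("q2.json")); x,y=SC["lower_right"]
for z in(170,140,110):
    try: manip.servo_line(world(q,(x,y,z)),vel=.25); print("z",z); break
    except manip.Unreachable: pass
manip.set_joints([.03,-.14,.42,2.25,-.32,.57,1.55])
p=manip.current_position(); print(manip.current_joint_pos().round(2),(p-world(q,(x,y,100))).round(3),manip.current_clock())
for n in SC:
    for t,z in((-.8,75),(-.8,24),(0,24),(0,75)):
        j=manip.ik(world(q,(*SC[n],z)),ori(q,t)); print(n,t,z,None if j is None else j.round(2))
E
python3 m.py
```

```text
z 170
[ 0.03 -0.14  0.42  2.25 -0.32  0.57  1.55] [-0.011 -0.007 -0.004] 20.2417
upper_left -0.8 75 [-0.04 -0.05  0.09  2.11 -0.09  0.56  0.96]
upper_left -0.8 24 [-0.07  0.06  0.13  2.11 -0.13  0.46  1.  ]
upper_left 0 24 [-0.01  0.06  0.07  2.11 -0.12  0.46  0.19]
upper_left 0 75 [ 0.05 -0.05  0.    2.11 -0.1   0.56  0.17]
upper_right -0.8 75 [-0.02  0.04  0.4   2.02 -0.38  0.63  1.48]
upper_right -0.8 24 [-0.07  0.15  0.44  2.02 -0.51  0.55  1.58]
upper_right 0 24 [ 0.02  0.15  0.35  2.01 -0.49  0.55  0.76]
upper_right 0 75 [ 0.07  0.05  0.3   2.02 -0.37  0.63  0.67]
lower_left -0.8 75 [-0.02 -0.18  0.1   2.33 -0.1   0.46  1.  ]
lower_left -0.8 24 [-0.05 -0.04  0.12  2.33 -0.17  0.34  1.06]
lower_left 0 24 [ 0.05 -0.04  0.03  2.33 -0.18  0.34  0.28]
lower_left 0 75 [ 0.11 -0.17 -0.02  2.33 -0.16  0.46  0.25]
lower_right -0.8 75 [-0.01 -0.06  0.45  2.23 -0.42  0.54  1.61]
lower_right -0.8 24 [-0.04  0.07  0.48  2.23 -0.63  0.46  1.79]
lower_right 0 24 [ 0.06  0.07  0.37  2.22 -0.62  0.45  0.98]
lower_right 0 75 [ 0.1  -0.05  0.34  2.23 -0.44  0.54  0.83]
```

A good central elbow posture serves all four screws. Now the lower right one.

```bash
python3 - <<'E'
from h import *
q=json.load(open("q2.json"))
print(screw(q,"lower_right"))
manip.servo_line(world(q,(-50,-70,140)),vel=.3)
r=manip.read_camera("side");cr=r["image"][150:280,280:400]; cv2.imwrite("pics/s3.png",cv2.cvtColor(cv2.resize(cr,None,fx=4.6,fy=4.6,interpolation=cv2.INTER_CUBIC),cv2.COLOR_RGB2BGR))
E
```

```text
lower_right hover t 20.71 w 0.0499 F [-0.2 -0.2  0.1] T [-0.08  0.63  0.  ] err [-0.025  -0.0004  0.0442]
lower_right down t 21.37 w 0.0501 F [-0.  -0.2  0.5] T [-0.02  0.57 -0.02] err [-0.0001 -0.0003  0.0008]
lower_right closed t 22.16 w 0.0094 F [-0.3  0.7  1.1] T [-0.09  0.71 -0.02] err [-0.     -0.0001 -0.    ]
lower_right -0.6 t 22.51 w 0.0095 F [-1.  -0.5 -0.2] T [-0.2   0.74 -0.1 ] err [-0.0001 -0.0001 -0.0001]
lower_right -0.4 t 22.86 w 0.0094 F [-1.  -1.1  1.1] T [-0.31  0.91 -0.1 ] err [-0.0001 -0.0001 -0.0001]
lower_right -0.2 t 23.21 w 0.0095 F [-1.5 -1.5 -0.1] T [-0.48  1.   -0.12] err [-0.0002 -0.0001 -0.0001]
lower_right 0.0 t 23.56 w 0.0097 F [-3.4 -1.9  1.5] T [-0.52  1.26 -0.17] err [-0.0002 -0.0001 -0.0002]
lower_right open t 24.5 w 0.0496 F [ 0.   0.  -0.2] T [-0.12  0.65 -0.02] err [-0. -0. -0.]
lower_right up t 24.91 w 0.05 F [ 1.3  0.  -0.1] T [-0.09  0.63  0.04] err [-0.0251 -0.0013  0.045 ]
True
```

View pics/s3.png

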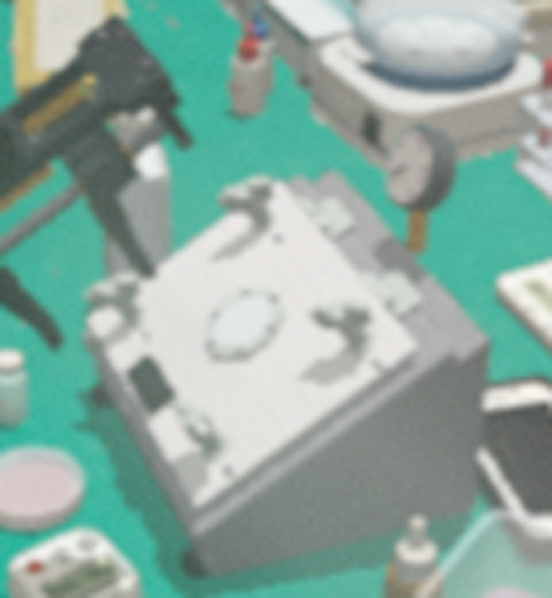

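Lower right's wings at (200,430) now lie along the cover's lower edge, in line with the rib at (228,470), and the other three are still loose. Next is the diagonal screw, upper left, then upper right. I'm adding a small end allowance because the grip width suggests a slight lag.

```bash
python3 - <<'E'
from h import *
q=json.load(open("q2.json"))
if screw(q,"upper_left",end=.04):
    manip.servo_line(world(q,(50,70,100)),vel=.3); manip.sleep(.1)
    if screw(q,"upper_right",end=.04):
        manip.servo_line(world(q,(20,-70,140)),vel=.3)
r=manip.read_camera("side");cr=r["image"][150:280,280:400]; cv2.imwrite("pics/s4.png",cv2.cvtColor(cv2.resize(cr,None,fx=4.6,fy=4.6,interpolation=cv2.INTER_CUBIC),cv2.COLOR_RGB2BGR))
E
```

```text
upper_left hover t 26.31 w 0.0502 F [ 0.3 -0.4 -0.4] T [-0.05  0.62 -0.01] err [-0.0257 -0.0011  0.0434]
upper_left down t 26.97 w 0.0499 F [0.6 0.1 1. ] T [-0.03  0.6  -0.04] err [-0.0001 -0.0006  0.0002]
upper_left closed t 27.73 w 0.0107 F [-0.2  0.   1.3] T [-0.1   0.6   0.08] err [0.0001 0.     0.0001]
upper_left -0.59 t 28.09 w 0.0099 F [ 1.  -0.5  0.9] T [-0.18  0.34  0.03] err [ 0.0002 -0.      0.0002]
upper_left -0.38 t 28.45 w 0.0098 F [2.1 0.3 0.2] T [-0.15  0.18 -0.  ] err [ 0.0003 -0.0001  0.0002]
upper_left -0.17 t 28.81 w 0.0098 F [ 3.4 -0.4 -0.1] T [-0.19  0.04 -0.08] err [ 0.0003 -0.      0.0002]
upper_left 0.04 t 29.17 w 0.0099 F [ 2.9 -0.5  0.2] T [-0.21 -0.14 -0.03] err [ 0.0003 -0.      0.0003]
upper_left open t 30.1 w 0.05 F [0.4 0.2 0.4] T [-0.07  0.59 -0.03] err [0. 0. 0.]
upper_left up t 30.51 w 0.0502 F [-0.6 -0.7 -0.1] T [-0.14  0.68  0.01] err [-0.0252 -0.0012  0.0451]
upper_right hover t 32.37 w 0.0501 F [-0.3  0.5  0.1] T [-0.1   0.64 -0.05] err [-0.0254 -0.0007  0.044 ]
upper_right down t 33.02 w 0.0499 F [ 0.3  0.6 -0.2] T [-0.03  0.53 -0.  ] err [-0.     -0.0001  0.0003]
upper_right closed t 33.82 w 0.0096 F [-1.8 -1.7  1.5] T [-0.41  0.93 -0.13] err [-0.0002 -0.0003 -0.0001]
upper_right -0.59 t 34.17 w 0.0095 F [-1.6 -0.9  0.3] T [-0.56  1.07 -0.2 ] err [-0.0002 -0.0003 -0.0001]
upper_right -0.38 t 34.53 w 0.0095 F [-3.3 -2.4  0.3] T [-0.66  1.2  -0.31] err [-0.0002 -0.0003 -0.0001]
upper_right -0.17 t 34.89 w 0.0094 F [-4.8 -3.3  1.4] T [-0.79  1.35 -0.37] err [-0.0002 -0.0003 -0.0001]
upper_right 0.04 t 35.25 w 0.0095 F [-3.8 -3.5  0.2] T [-0.74  1.34 -0.36] err [-0.0002 -0.0003 -0.0001]
upper_right open t 36.19 w 0.05 F [-0.1  0.6  0.5] T [-0.12  0.6   0.01] err [-0.  0. -0.]
upper_right up t 36.6 w 0.0496 F [-0.2  0.9 -0.2] T [-0.09  0.64  0.02] err [-0.0251 -0.001   0.045 ]
```

View pics/s4.png

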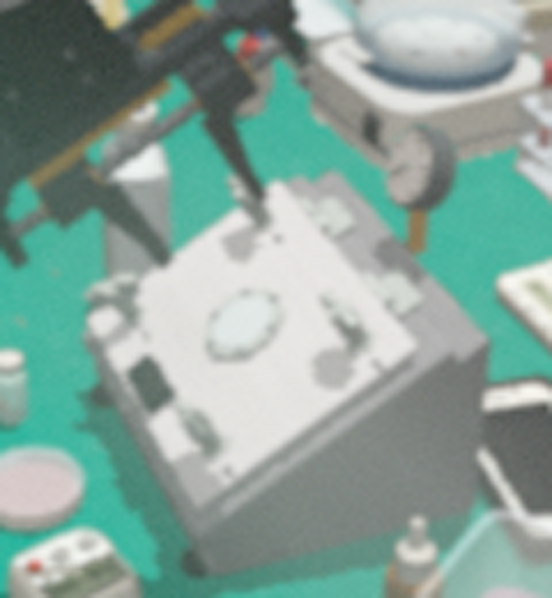

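Upper right at (345,320) and upper left at (250,200) are aligned with their ribs, and lower left at (115,290) is the last loose one.

```bash
python3 - <<'E'
from h import *
q=json.load(open("q2.json"))
if screw(q,"lower_left",start=-.72,end=.04,zt=26):
    manip.servo_line(world(q,(-50,70,150)),vel=.3)
    p=manip.current_position(); manip.move_to([.40,.25,.42],ori(q,0,0))
print(manip.current_clock())
r=manip.read_camera("side");cr=r["image"][150:280,280:400]; a=cv2.resize(cr,(400,433),interpolation=cv2.INTER_CUBIC)
t=manip.read_camera("top")["image"][150:220,310:390]; b=cv2.resize(t,(400,350),interpolation=cv2.INTER_CUBIC)
im=np.zeros((433,800,3),np.uint8); im[:,:400]=a; im[:350,400:]=b
cv2.imwrite("pics/s5.png",cv2.cvtColor(im,cv2.COLOR_RGB2BGR))
for k in("squeeze_bottle","vial_1","dropper_c"): print(k,[manip.place_of(k,c)[:1] for c in("side","top")])
E
```

```text
lower_left hover t 38.01 w 0.0501 F [ 0.5 -0.3 -1. ] T [-0.07  0.59 -0.01] err [-0.0237 -0.0016  0.0431]
lower_left down t 38.65 w 0.05 F [-0.3 -0.9 -0.2] T [-0.07  0.59  0.07] err [ 0.0004 -0.0006  0.0004]
lower_left closed t 39.43 w 0.0079 F [1.2 1.4 2.5] T [0.01 0.05 0.23] err [0.0005 0.0001 0.0005]
lower_left -0.53 t 39.77 w 0.0079 F [2.7 2.  2.1] T [ 0.15 -0.16  0.04] err [ 0.0005 -0.      0.0004]
lower_left -0.34 t 40.12 w 0.0078 F [2.9 0.6 3.6] T [ 0.09 -0.33 -0.05] err [ 0.0004 -0.0001  0.0004]
lower_left -0.15 t 40.46 w 0.0077 F [2.8 0.3 4. ] T [ 0.06 -0.38 -0.04] err [ 0.0004 -0.0001  0.0003]
lower_left 0.04 t 40.8 w 0.0079 F [2.3 0.3 3.9] T [-0.07 -0.38 -0.11] err [ 0.0003 -0.0001  0.0003]
lower_left open t 41.77 w 0.0498 F [-0.9 -0.3  0.2] T [-0.09  0.6   0.03] err [0. 0. 0.]
lower_left up t 42.16 w 0.05 F [-0.7 -0.7 -0.5] T [-0.11  0.61 -0.01] err [-0.024  -0.0012  0.0433]
44.725
squeeze_bottle [[{'centre': [0.5863, 0.0497, -0.0001], 'conf': 0.56}], [{'centre': [0.5826, 0.0545, -0.0029], 'conf': 0.77}]]
vial_1 [[{'centre': [0.4719, -0.0462, -0.0018], 'conf': 0.64}], [{'centre': [0.4705, -0.0429, -0.0023], 'conf': 0.4}]]
dropper_c [[{'centre': [0.6294, -0.3161, -0.0013], 'conf': 0.74}], [{'centre': [0.6262, -0.3084, -0.0017], 'conf': 0.49}]]
```

View pics/s5.png

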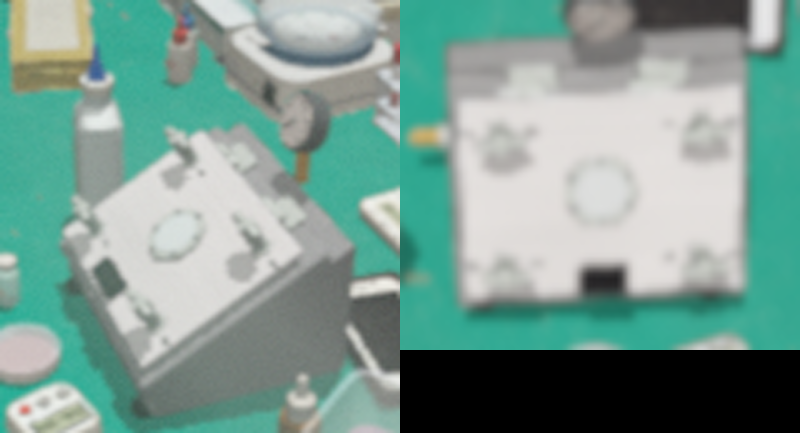

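All four wings look in line with their ribs (side crop: (85,210), (180,145), (250,232), (145,308)), and the bystanders haven't moved. The first screw was turned without the lag allowance, so I'll re-grip lower right at the final angle to make sure, then retreat.

```bash
python3 - <<'E'
from h import *
q=json.load(open("q2.json"))
for z in (110,): manip.move_to(world(q,(*SC["lower_right"],z)),ori(q,.03))
screw(q,"lower_right",start=.03,end=.05,zt=26)
manip.servo_line(world(q,(-50,-70,150)),vel=.3)
print(manip.current_clock(),manip.current_wrist_force().round(1))
r=manip.read_camera("side");cr=r["image"][175:265,290:390]; cv2.imwrite("pics/s6.png",cv2.cvtColor(cv2.resize(cr,None,fx=6,fy=6,interpolation=cv2.INTER_CUBIC),cv2.COLOR_RGB2BGR))
E
```

```text
lower_right hover t 47.54 w 0.0502 F [-0.1 -0.3  1.2] T [-0.16  0.7   0.01] err [-0.0249 -0.0002  0.041 ]
lower_right down t 48.18 w 0.0499 F [0.8 0.1 0. ] T [-0.13  0.64  0.07] err [ 0.     -0.0002  0.0005]
lower_right closed t 48.97 w 0.0079 F [-3.5  1.2  2.2] T [-0.02  1.13  0.17] err [-0.0003  0.0001 -0.0002]
lower_right 0.04 t 49.22 w 0.0078 F [-4.7  1.6  3.3] T [-0.02  1.32  0.18] err [-0.0003  0.0001 -0.0002]
lower_right 0.04 t 49.47 w 0.0076 F [-5.1  1.2  3.4] T [-0.04  1.32  0.22] err [-0.0003  0.0001 -0.0002]
lower_right 0.04 t 49.72 w 0.0079 F [-5.2  0.3  3.3] T [-0.05  1.3   0.13] err [-0.0003  0.0001 -0.0001]
lower_right 0.05 t 49.97 w 0.0079 F [-5.6  0.8  3.2] T [-0.03  1.26  0.15] err [-0.0003  0.0001 -0.0002]
lower_right open t 50.93 w 0.05 F [ 0.6 -0.2  0.3] T [-0.09  0.61  0.04] err [-0. -0.  0.]
lower_right up t 51.33 w 0.05 F [-0.1  1.3  0.5] T [-0.13  0.66  0.01] err [-0.0242 -0.0016  0.0434]
51.725 [-0.3 -0.5 -0.2]
```

View pics/s6.png

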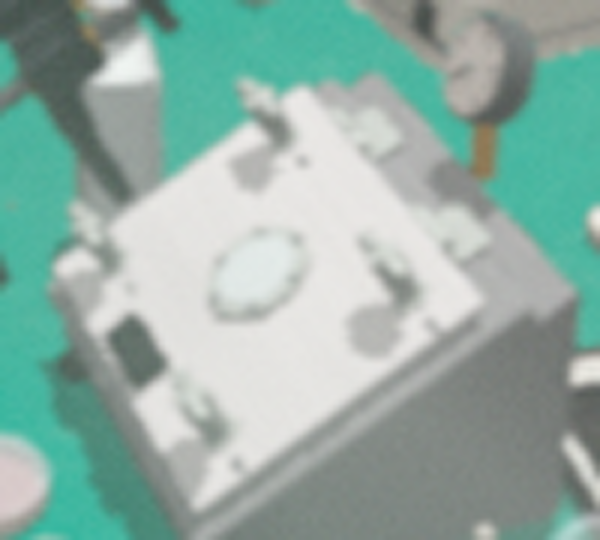

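All four wings are parallel to the hinge and in line with their ribs ((200,405), (385,270), (265,105), (95,235)). The cover is shut and the gripper is clear, so I'm handing in.

```bash
python3 -c "
from rig import manip
print(manip.close_job())"
```

```text
the job is handed in; nothing more can be done
None
```

I handed the job in at about 52 s on the robot's clock: the cover is shut, and the four screws were tightened in cross order (lower right, upper left, upper right, lower left). In the last picture all four lay in line with their ribs and the arm was clear. The bottle, vial and dropper hadn't shifted when I last checked them, before a final re-grip of the lower right screw. No verdict came back.

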